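Lock the keyhole fixture plate onto its base

ROBOT

A 6-joint arm with a two-finger parallel gripper is mounted at the origin on a cart in front of the work surface, level with it; the furniture and walls round the work are solid. World frame = base frame: x ahead of the robot, y to its left, z up, the work surface at z = 0. Lengths are in m, angles in rad, forces in N, time in s.
With the tool pointing down it reaches from about 0.425 to 0.925 m from the base axis. Payload 12.5 kg.
Tool frame: the origin (TCP) lies at the very end of the fingers, on their centre line; the grasp point (between the pads) lies grip_depth behind it (grip_depth is the distance from the TCP to the grasp point, in m); z points along the fingers, y is the line along which they close (so a half turn about z gives the same grasp; the last joint's range is limited). The gripper opens to 85 mm and grips with 20 to 120 N. Pads are 22 mm wide; open, the fingers measure 114 mm over their backs; the gripper's body (76 mm by 85 mm) begins 54 mm behind the grasp point. The pads swing forward as they close: fully open they stand 13 mm farther back than shut.
Start: joints at [-1.234, 0.491, 1.559, -0, 1.092, -0.106], TCP at [0.268, -0.565, 0.231] pointing down, gripper open.
Joint ranges: [-3.1, 3.1], [-0.84, 2.19], [0.05, 2.79], [-1.13, 4.28], [0.06, 2.93], [-2.69, 2.69]. Speed limits (rad/s): [2.22, 2.22, 2.79, 3.14, 3.14, 3.14].

INTERFACE

Orientations are given as [roll, pitch, yaw] about the fixed x, y, z axes, in that order (R = Rz(yaw) Ry(pitch) Rx(roll)).
In Python, from workcell import read_state, camera, get_calibration, finish_job, search_frame, place_of, grip_depth gives the robot as it stands.
- The arm moves only by the tool carry_out, never from a script. Its argument "plan" is a list that holds one entry, the list of rows, each a list of 5 numbers: the opening, from 0 (shut) to 1 (fully open), then the shift along the tool's x, y, z in cm, then the turn about the tool's z in degrees. In form: [[[claw, dx, dy, dz, roll], ...]]. A call has 1 to 12 rows; each row shifts and turns the commanded pose from where the row before left it, along the tool's axes as they then stand; what a row does not reach is not made up. A row lasts 1/8 s, in which the tool goes at most 62.5 mm and 10.7 degrees, less where a joint would pass 70% of its speed; a pose out of reach is approached as far as the arm can. A call is refused whole if a number of a shift passes 6.25 or a number of a turn 10.7, either way. A call with a gripper value outside its range is refused whole. The fingers move at their own pace and stop on an object; the grip force is fixed at half the most. Time passes only in rows, so rows that do not move let the fingers close. It gives the time, the measured TCP pose, the force, the opening and the grip force at its end, in the units of the state.
- read_state(): the state, without advancing time (a new reading comes with each control period).
- camera(name): name is "scene" or "top"; returns the picture (400x640x3 uint8, red, green, blue); there is no depth.
- get_calibration(name): a dict with "mtx" (3x3 intrinsics, pixels), "dist" ([k1, k2, p1, p2, k3] as OpenCV has them; the pictures are not rectified), "origin" and "orientation" of the camera in the world. Camera axes: x right, y down, z forward; pixel columns grow to the right and rows downward; lengths in m; the calibration is good to about 2 mm. A picture is of the moment at which its call begins. get_calibration takes no time and is no camera call.
- finish_job(): hands the job in; it is judged then, once.
Trained networks look in the newest picture that a camera, given by its name, has taken for a name from the list of things; names that differ only in an ending like _2 or _b are one class to them, and where a whole thing is asked for, a point or a joint stands for the part that bears it (a point fixed in the world has none). Each returns a list of dicts, best first, with "confidence" (0 to 1); they miss things now and then, are a little off and sometimes report something else, mostly with a low value. They report only what shows in the picture. A call takes as long as a camera call.
- search_frame(query, camera): "rect" ([left, top, right, bottom] in pixels, round what is visible of it).
- place_of(query, camera): "position" ([column, row] in pixels: a listed point, or the origin of a listed thing).
The state is a dict: "t": time; "joints": joint angles; "joint_velocities": joint speeds; "joint_torque": joint torques, N m; "tool_pos": TCP position; "orientation": TCP orientation; "wrist_force": force on the tool from outside, world axes, zero at the start; "ft_torque": the same for the moment, N m; "finger_gap": finger opening in m; "gripper_force": force on a finger pad.
Only numpy, scipy, OpenCV 4.12 (cv2) and the standard library are available. Lean on these libraries where they do the work, as an engineer would, in place of code of your own. Each camera call takes 0.05 s, during which the arm holds its last target. There are 200 camera calls.

TASK

Pick up the loose keyhole plate by its black handle, lower it over the two screw heads of the aluminium base until it lies flat, and slide it along under the heads until it is fully home and the spring plunger has snapped up into the plate's round hole. Feel your way in and never force the base; let go of the plate and leave the other things where they are.

Things in the scene. Friction and masses are not known exactly. Their poses are not given: they have to be found in the camera images.
- plate: bare steel plate, 123x56x4 mm (x -52..71); origin under the handle, z up, +x = its leading end. Black upright handle 12 (x) x 42 (y) mm, top at z 48. On the centre line 17 mm keyhole holes at x 37 and -21, each with a 10 mm slot 20 mm towards -x; 13 mm plunger hole at x 57.5. Four 8 mm posts near the corners. About 0.35 kg
- base: aluminium block fixed to the worktop, 162 (x) x 70 (y) x 16 mm high, origin centre of its underside, z up; the plate is slid towards its +x. In its middle channel lies a dark strip, top flush with the block, carrying two screws 58 mm apart and, at the +x end, the plunger. The strip is clamped fast anywhere in 15 mm of adjustment along x, not measured: find it by feel
- seat (a point): point on top of the base (z 16 mm, 29 mm towards -x of its middle), axes as the base. The plate drops over the heads with its origin on this x line, somewhere 2.5 to 17.5 mm towards +x from here (play about 2 mm every way); home is 20 mm farther +x than that, hard stop at 21.5. Heads 13 mm wide, flat, underside 5, top 9.5 mm above the base; shanks 7 mm
- plunger (a joint): brass cone-topped spring plunger, 12 mm wide, 42 mm towards +x from the nearer screw; 0 = up (4 mm above the base), grows in m as it is pressed down, 0.004 = flush. The plate's leading edge rides onto it about 2 mm after the slide begins, taking 5 to 12 N along the slide; at the hard stop it springs up into the plate's round hole. Pressing the base with over 40 N spoils the job
- loupe: black eye loupe, 37 mm across, 33 mm high, upright, origin under its centre; bystander, leave alone
- marker: blue and white marker lying flat, 138 mm long along its y, origin under its middle; bystander, leave alone
- tweezers: steel tweezers lying flat, 130 mm long along its y, origin under its middle; bystander, leave alone

How it is judged:
On the way, in this order (a step that is already met when the one before it is completed fails the run):
1. the plate lies flat on the base with both screw heads through its round holes (z of plate in the frame of seat between -0.002 and 0.002 m and y of plate in the frame of seat between -0.006 and 0.006 m and x of plate in the frame of seat between -0.0005 and 0.0205 m and angle between plate's own z axis and vertical below 0.05 rad), for 0.1 s.
2. the plate, sliding along under the heads, presses the plunger down (value of joint plunger above 0.002 m and z of plate in the frame of seat below 0.003 m and x of plate in the frame of seat above 0.01 m), for 0.02 s.
At the end, for the whole second after the job is handed in: The plate lies flat on the base (within 2 mm), trapped under both screw heads, slid home (more than 21.5 mm past the seat point), within 5 mm sideways and 0.08 rad of the base's line, at rest, with the plunger up in its hole (pressed less than 1 mm) (x of plate in the frame of seat above 0.0215 m and z of plate in the frame of seat between -0.002 and 0.002 m and y of plate in the frame of seat between -0.005 and 0.005 m and angle between the x axis of plate and the x axis of base, either way round below 0.08 rad and angle between plate's own z axis and vertical below 0.04 rad and value of joint plunger below 0.001 m and linear speed of plate below 0.01 m/s); the robot touches nothing.
It fails at once if the base (with its screws and plunger) is pressed with more than 40 N (contact force between base and anything else above 40 N).
It fails at once if the loupe is moved more than 15 mm (distance of loupe from where it was at the start of the episode above 0.015 m).
It fails at once if the marker is moved more than 15 mm (distance of marker from where it was at the start of the episode above 0.015 m).
It fails at once if the tweezers are moved more than 15 mm (distance of tweezers from where it was at the start of the episode above 0.015 m).
It also fails if it takes over 72 s, if anything falls off the work surface, if the arm or the gripper's body presses on something with over 40 N, if the wrist force passes 120 N, or if a joint passes its speed limit or range.

## Working session

There is one attempt and no reset: what is moved stays moved. The work goes in short steps, Python scripts to look and compute and a tool call to move; the robot and the scene stay as the last step left them, time stands still between calls to the robot, and variables do not carry over. Pictures are saved under pics/ and viewed, at most 10 in all, crops included, and the job is handed in when it is done.

Besides the shell and the picture viewer there is one more tool, called after "Emit:" as name(argument=value, ...) on one line, values as JSON. carry_out: Moves the arm, as the interface text tells. Its arguments: {"type":"object","properties":{"plan":{"type":"array","items":{"type":"array","items":{"type":"array","items":{"type":"number"}}}}},"required":["plan"]}

```bash
mkdir -p pics
cat > h.py <<'E'
import numpy as np,cv2
from workcell import *
from scipy.spatial.transform import Rotation as R
def ray(cam,px):
    c=get_calibration(cam); K=np.array(c['mtx'],float); 
    p=cv2.undistortPoints(np.array([[px]],float),K,np.array(c['dist'],float))[0,0]
    o=c['orientation']; M=np.array(o) if np.array(o).size==9 else R.from_euler('xyz',o).as_matrix()
    return np.array(c['origin'],float), M@np.array([p[0],p[1],1])
def at(cam,px,z):
    o,d=ray(cam,px); return o+d*(z-o[2])/d[2]
def proj(cam,P):
    c=get_calibration(cam); M=R.from_euler('xyz',c['orientation']).as_matrix(); 
    Pc=(np.atleast_2d(P)-np.array(c['origin']))@M
    return cv2.projectPoints(Pc,np.zeros(3),np.zeros(3),np.array(c['mtx'],float),np.array(c['dist'],float))[0][:,0]
def snap(cam,name):
    im=camera(cam); cv2.imwrite('pics/'+name,im[:,:,::-1]); return im
E
python3 - <<'E'
from h import *
print(read_state(),grip_depth)
for c in('scene','top'):
    snap(c,c+'0.png'); print(c,get_calibration(c))
    for q in('plate','base','seat','plunger','loupe','marker','tweezers'):
        p=place_of(q,c); s=search_frame(q,c)
        print(q,[(np.round(a['position']).tolist(),round(a['confidence'],2), at(c,a['position'],0.016 if q in('seat','plunger') else 0).round(3).tolist()) for a in p[:2]],[(np.round(a['rect']).tolist(),round(a['confidence'],2)) for a in s[:2]])
E
```

```text
{'t': 0.0, 'joints': array([-1.23360737e+00,  4.91557063e-01,  1.55946297e+00,  3.58120482e-05,
        1.09169204e+00, -1.05625690e-01]), 'joint_velocities': array([-5.01024736e-04,  2.45275719e-03, -3.99056357e-05, -4.04594962e-04,
       -3.13234236e-04,  1.55638361e-04]), 'joint_torque': array([ 4.11287820e-04, -6.18450093e+01, -2.61586940e+01, -4.27294697e-05,
        4.14852519e-03, -4.24433182e-06]), 'tool_pos': array([ 0.26773983, -0.56449435,  0.23072463]), 'orientation': array([-3.14048282e+00, -1.49604262e-04,  4.42798037e-01]), 'wrist_force': array([-0.05294953,  0.19910416,  0.0722578 ]), 'ft_torque': array([-0.02335504, -0.01960438, -0.04144256]), 'gripper_force': 0.0, 'finger_gap': 0.085227790201749} 0.0187
scene {'mtx': array([[384.6032009 ,   0.        , 311.31760148],
       [  0.        , 384.6032009 , 190.34707653],
       [  0.        ,   0.        ,   1.        ]]), 'dist': array([-0.01055111,  0.        ,  0.        ,  0.        ,  0.        ]), 'origin': array([-0.28071356, -0.43543647,  0.58924295]), 'orientation': array([-2.13476774,  0.00670679, -1.06586635])}
plate [([374.0, 205.0], 0.96, [0.548, -0.167, 0.0])] [([352.0, 190.0, 392.0, 221.0], 0.92)]
base [([267.0, 181.0], 0.91, [0.516, 0.162, 0.0])] [([250.0, 166.0, 293.0, 195.0], 0.65)]
seat [([274.0, 180.0], 0.85, [0.509, 0.131, 0.016]), ([320.0, 192.0], 0.72, [0.516, -0.017, 0.016])] [([253.0, 165.0, 298.0, 194.0], 0.65)]Traceback (most recent call last):
  File "<stdin>", line 6, in <module>
ValueError: it knows: base, loupe, marker, plate, seat, tweezers
```

View pics/scene0.png

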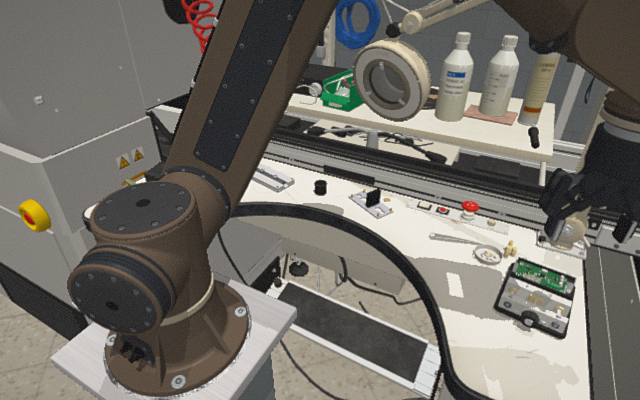

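The scene view shows the plate at about (374,203), the loupe at (320,187) and the base at (270,178), partly hidden by the arm. Next I'll take the top view.

Run:
```python
from h import *
c='top'; im=snap(c,c+'0.png'); print(c,get_calibration(c))
for q in('plate','base','seat','loupe','marker','tweezers'):
        p=place_of(q,c); s=search_frame(q,c)
        print(q,[(np.round(a['position'],1).tolist(),round(a['confidence'],2), at(c,a['position'],0.016 if q in('seat','plunger') else 0).round(4).tolist()) for a in p[:2]],[(np.round(a['rect']).tolist(),round(a['confidence'],2)) for a in s[:2]])
```

```text
top {'mtx': array([[444.01972226,   0.        , 317.79757146],
       [  0.        , 444.01972226, 203.08171077],
       [  0.        ,   0.        ,   1.        ]]), 'dist': array([0.026781, 0.      , 0.      , 0.      , 0.      ]), 'origin': array([0.32832296, 0.01430739, 1.48991119]), 'orientation': array([-3.00331977, -0.00873844, -1.57133547])}
plate [([364.3, 198.2], 0.71, [0.5525, -0.1567, 0.0])] [([344.0, 186.0, 381.0, 215.0], 0.63)]
base [([268.6, 206.8], 0.67, [0.5229, 0.1675, 0.0])] [([244.0, 193.0, 293.0, 219.0], 0.58)]
seat [([274.9, 206.7], 0.63, [0.5211, 0.1448, 0.016]), ([434.2, 213.6], 0.44, [0.4982, -0.3877, 0.016])] [([244.0, 191.0, 292.0, 220.0], 0.74)]
loupe [([318.5, 203.5], 0.53, [0.5342, -0.0012, 0.0]), ([269.4, 206.4], 0.15, [0.5242, 0.1648, 0.0])] []
marker [([202.9, 212.3], 0.73, [0.5041, 0.3878, 0.0])] [([186.0, 208.0, 223.0, 213.0], 0.47)]
tweezers [([432.8, 213.0], 0.42, [0.5021, -0.3874, 0.0])] [([416.0, 216.0, 419.0, 218.0], 0.39)]
```

View pics/top0.png

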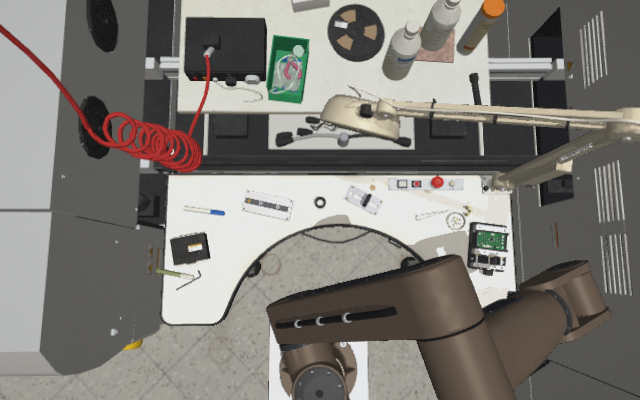

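The top view shows the base at (268,206), the loupe at (320,202), the plate at (363,199) with its handle at about (366,197), the marker at (203,211) and the tweezers at about (435,215). I'll enlarge the base and the plate.

Run:
```python
import cv2,numpy as np
t=cv2.imread('pics/top0.png'); s=cv2.imread('pics/scene0.png')
f=lambda im,x,y:cv2.resize(im[y:y+40,x:x+57],(400,280),interpolation=cv2.INTER_CUBIC)
cv2.imwrite('pics/z0.png',np.vstack([np.hstack([f(t,240,186),f(t,336,180)]),np.hstack([f(s,245,158),f(s,344,184)])]))
```

```text
(no output)
```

View pics/z0.png

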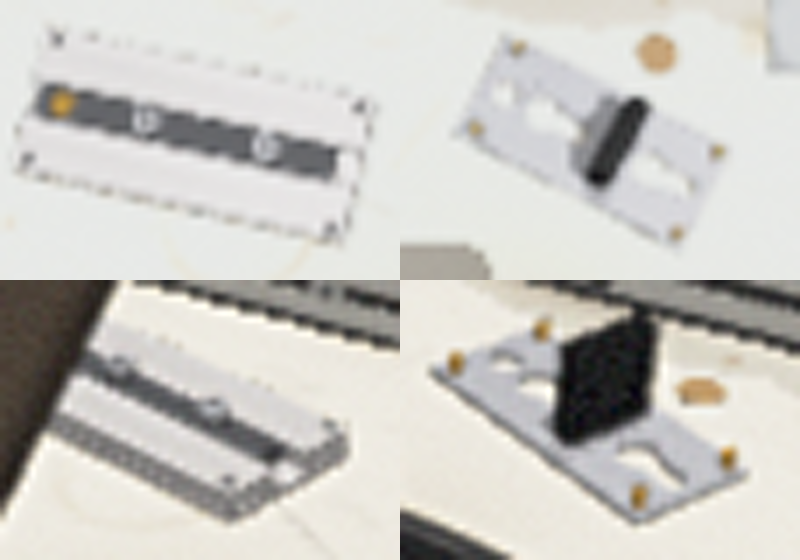

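The crop shows brass plunger at the base's upper left (crop (62,103)) and the screws at (147,120) and (266,147). The plate's leading end, with the small hole, also points left, and its handle top is at about (620,142). Now I'll fit both poses from these points.

```bash
cat > fit.py <<'E'
from h import *
from scipy.optimize import least_squares
def u(pts,x0,y0): 
    p=np.array(pts,float); return (p+.5)/7-.5+np.array([x0,y0])
def fit(cam,obj,px,g,z0=0):
    obj=np.array(obj,float)
    def T(v):
        c,s=np.cos(v[2]),np.sin(v[2])
        return np.c_[v[0]+c*obj[:,0]-s*obj[:,1],v[1]+s*obj[:,0]+c*obj[:,1],obj[:,2]+z0]
    r=least_squares(lambda v:(proj(cam,T(v))-px).ravel(),g,x_scale=[.01,.01,.1],loss='soft_l1')
    return r.x,r.fun.reshape(-1,2).round(1).tolist()
E
python3 - <<'E'
from fit import *
B=[[.081,.035,.016],[.081,-.035,.016],[-.081,-.035,.016],[-.081,.035,.016]]
bt=u([(15,172),(55,26),(378,98),(348,244)],240,186)
print('base',fit('top',B,bt,[.52,.165,1.4]))
P=[[.071,.028,.004],[.071,-.028,.004],[-.052,-.028,.004],[-.052,.028,.004],[0,-.021,.048],[0,.021,.048],[.0575,0,.004]]
pt=u([(54,136),(103,36),(330,152),(280,248),(240,101),(198,183),(103,95)],336,180)
print('plate',fit('top',P,pt,[.55,-.157,1.2]))
for n,p,z in(('plg',(62,103),.019),('s1',(147,120),.0255),('s2',(266,147),.0255)):
    print(n,at('top',u([p],240,186)[0],z).round(4))
ps=u([(430-400,371-280),(510-400,303-280),(748-400,476-280),(638-400,524-280)],344,184)
# scene: leftmost corner = lead,+y
print('plate scene',fit('scene',[P[0],P[1],P[2],P[3]],ps,[.55,-.157,1.2]))
E
```

```text
base (array([0.52745218, 0.16798015, 1.35344754]), [[0.2, -0.4], [-0.6, 0.3], [0.4, 0.3], [-0.0, -0.2]])
plate (array([ 0.54112973, -0.15984832,  1.09153165]), [[-0.3, 0.0], [0.1, -0.1], [0.1, -0.2], [-0.1, 0.7], [-0.1, -0.1], [0.2, -0.6], [-0.0, 0.5]])
plg [0.5423 0.2331 0.019 ]
s1 [0.5332 0.1917 0.0255]
s2 [0.5203 0.1351 0.0255]
plate scene (array([ 0.53916276, -0.1625425 ,  1.12291923]), [[-1.3, 0.2], [2.5, 3.5], [-0.1, -0.9], [-0.0, -0.3]])
```

Emit:
carry_out(plan=[[[1,5.25,-3.1,0,0],[1,5.25,-3.1,0,0],[1,5.25,-3.1,0,0],[1,5.25,-3.1,0,0],[1,5.25,-3.1,0,0],[1,5.25,-3.1,0,0],[1,5.25,-3.1,0,0],[1,5.25,-3.1,0,0],[1,0,0,0,10.5],[1,0,0,0,10.5],[1,0,0,0,10.5],[1,0,0,0,10.5]]])

```text
t: 2.5
tool_pos: [0.5411, -0.1606, 0.2313]
orientation: [3.141, -0.0, -0.296]
wrist_force: [-0.0, 0.4, 0.3]
finger_gap: 0.0851
gripper_force: 0.0
```

Emit:
carry_out(plan=[[[1,0,0,0,10.5],[1,0,0,5,0],[1,0,0,5,0],[1,0,0,5,0],[1,0,0,3,0],[1,0,0,0,0],[1,0,0,0,0]]])

```text
t: 3.38
tool_pos: [0.5416, -0.1609, 0.0525]
orientation: [-3.142, -0.001, -0.473]
wrist_force: [-0.6, 0.2, -0.0]
finger_gap: 0.0852
gripper_force: 0.0
```

Run:
```python
from h import *
s=read_state();print(s['tool_pos'],s['orientation'],s['wrist_force'])
t=snap('top','top1.png')[:,:,::-1]; s=snap('scene','scene1.png')[:,:,::-1]
f=lambda im,x,y:cv2.resize(im[y:y+57,x:x+57],(400,400),interpolation=cv2.INTER_CUBIC)
cv2.imwrite('pics/z1.png',np.hstack([f(t,336,170),f(s,344,170)]))
```

```text
[ 0.54164515 -0.16094269  0.05245634] [-3.14156502e+00 -1.47710359e-03 -4.73482789e-01] [-0.5595646   0.20878034 -0.04480178]
```

View pics/z1.png

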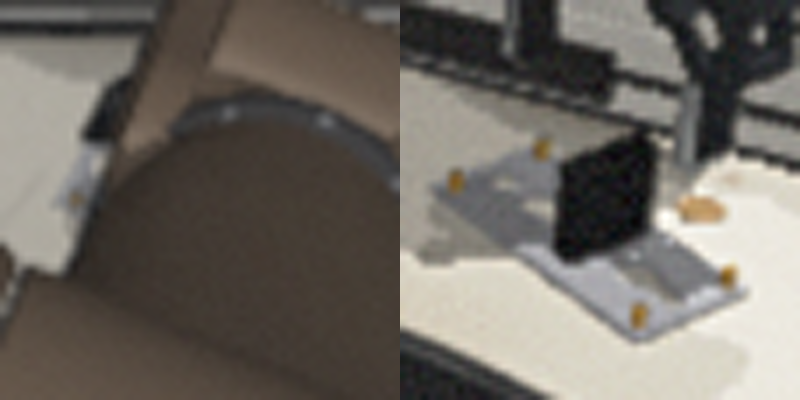

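The top view is blocked by the arm. The scene crop shows the two finger tips at about (513,60) and (690,155), on either side of the handle top at (605,145), so the gripper is centred and I can descend.

Emit:
carry_out(plan=[[[1,0,0,2,0],[1,0,0,1.6,0],[1,0,0,0,0],[1,0,0,0,0],[0,0,0,0,0],[0,0,0,0,0],[0,0,0,0,0],[0,0,0,0,0],[0,0,0,0,0],[0,0,0,0,0],[0,0,0,0,0],[0,0,0,0,0]]])

```text
t: 4.97
tool_pos: [0.5412, -0.1607, 0.0155]
orientation: [3.142, -0.0, -0.474]
wrist_force: [-1.1, 1.5, 5.2]
finger_gap: 0.0113
gripper_force: 59.9
```

Emit:
carry_out(plan=[[[0,0,0,-3,0],[0,0,0,-6,0],[0,-2.26,-3.9,0,0],[0,-2.26,-3.9,0,0],[0,-2.26,-3.9,0,0],[0,-2.26,-3.9,0,0],[0,-2.26,-3.9,0,0],[0,-2.26,-3.9,0,0],[0,-2.26,-3.9,0,0],[0,0,0,0,-7.2],[0,0,0,0,-7.2],[0,0,0,0,0]]])

```text
t: 6.48
tool_pos: [0.5243, 0.1544, 0.1047]
orientation: [3.141, 0.001, -0.223]
wrist_force: [0.0, 0.3, -4.2]
finger_gap: 0.0113
gripper_force: 59.6
```

Run:
```python
from h import *
camera('scene')
s=read_state();print(s['t'],s['tool_pos'],s['orientation'],s['wrist_force'],s['ft_torque'],s['finger_gap'])
t=snap('top','top2.png')[:,:,::-1]; s=snap('scene','scene2.png')[:,:,::-1]
f=lambda im,x,y:cv2.resize(im[y:y+57,x:x+57],(400,400),interpolation=cv2.INTER_CUBIC)
cv2.imwrite('pics/z2.png',np.hstack([f(t,240,175),f(s,244,140)]))
```

```text
6.525 [0.52442173 0.15432006 0.10480198] [ 3.14106141e+00  9.47317512e-04 -2.24838040e-01] [ 1.94188749e-01  1.48813771e-03 -4.60636377e+00] [-0.03723513  0.01708974  0.03284702] 0.011258947864640326
```

View pics/z2.png

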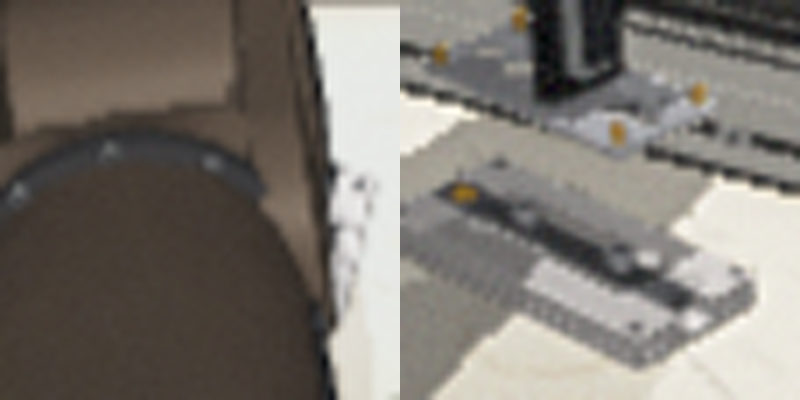

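The scene crop shows the plate held level above the base. The posts are at (440,55), (520,17), (700,93) and (618,130). Below it are the plunger at (464,192) and the screws at (523,213) and (622,255). I'll measure the relative offset in this one camera.

Run:
```python
from fit import *
o=(244,140); q=lambda a,b:u([(a-400,b)],*o)[0]
for n,p,z in(('plg',(464,190),.019),('s1',(523,212),.0255),('s2',(620,255),.0255)): print(n,at('scene',q(*p),z).round(4))
# post layout calibrated from the resting plate (scene0 crop, plate pose known to rig from TCP grip)
P0=u([(457,362-280),(542,329-280),(729,457-280),(640,495-280)]-np.array([400,0]),344,184)
P2=np.array([q(440,54),q(520,18),q(700,93),q(618,130)])
def loc(P,z,c,yaw):
    w=np.array([at('scene',p,z)[:2] for p in P])-c; C,S=np.cos(yaw),np.sin(yaw)
    return np.c_[w@[C,S],w@[-S,C]]
a=loc(P0,.010,[.5412,-.1607],1.097); b=loc(P2,.010+.0893,[.5244,.1543],1.346)
print((a*1e3).round(1).tolist(),(b*1e3).round(1).tolist(),((b-a).mean(0)*1e3).round(2))
```

```text
plg [0.5401 0.2288 0.019 ]
s1 [0.5268 0.1872 0.0255]
s2 [0.5158 0.1302 0.0255]
[[58.3, 20.6], [57.9, -22.9], [-49.9, -22.0], [-49.1, 21.8]] [[56.0, 22.5], [57.1, -22.7], [-50.8, -23.0], [-49.2, 21.0]] [-1.03  0.09]
```

Emit:
carry_out(plan=[[[0,0.05,-0.06,2,0],[0,0,0,2,0],[0,0,0,1.6,0],[0,0,0,0.2,0],[0,0,0,0,0],[0,0,0,0,0]]])

```text
t: 7.38
tool_pos: [0.5257, 0.1549, 0.0479]
orientation: [-3.141, -0.001, -0.222]
wrist_force: [1.0, 0.6, -3.7]
finger_gap: 0.0109
gripper_force: 59.4
```

Emit:
carry_out(plan=[[[0,0,0,0.1,0],[0,0,0,0.1,0],[0,0,0,0.1,0],[0,0,0,0.1,0],[0,0,0,0.1,0],[0,0,0,0,0]]])

```text
t: 8.12
tool_pos: [0.5253, 0.1549, 0.0422]
orientation: [3.141, 0.0, -0.222]
wrist_force: [0.8, 0.6, -4.3]
finger_gap: 0.0111
gripper_force: 59.4
```

Emit:
carry_out(plan=[[[0,0,0,0.1,0],[0,0,0,0.1,0],[0,0,0,0.05,0],[0,0,0,0,0]]])

```text
t: 8.62
tool_pos: [0.5251, 0.1549, 0.0397]
orientation: [3.141, 0.0, -0.222]
wrist_force: [-2.1, 1.6, -4.8]
finger_gap: 0.0111
gripper_force: 59.7
```

Emit:
carry_out(plan=[[[0,0,0,0.1,0],[0,0,0,0.1,0],[0,0,0,0,0]]])

```text
t: 9.0
tool_pos: [0.5251, 0.1549, 0.0376]
orientation: [3.141, 0.001, -0.222]
wrist_force: [-3.2, 2.7, -4.0]
finger_gap: 0.0111
gripper_force: 59.8
```

Emit:
carry_out(plan=[[[0,-0.06,-0.04,0,0],[0,0,0,0,0]]])

```text
t: 9.25
tool_pos: [0.5251, 0.1554, 0.0378]
orientation: [3.142, -0.0, -0.222]
wrist_force: [-0.2, 0.8, -5.0]
finger_gap: 0.0114
gripper_force: 59.5
```

Emit:
carry_out(plan=[[[0,0,0,0.1,0],[0,0,0,0.1,0],[0,0,0,0.1,0],[0,0,0,0.1,0],[0,0,0,0,0],[0,0,0,0,0]]])

```text
t: 10.0
tool_pos: [0.5249, 0.1554, 0.0338]
orientation: [3.142, -0.0, -0.222]
wrist_force: [0.0, -0.7, -3.9]
finger_gap: 0.0111
gripper_force: 59.6
```

Emit:
carry_out(plan=[[[0,0,0,0.1,0],[0,0,0,0.05,0],[0,0,0,0.05,0],[0,0,0,0,0]]])

```text
t: 10.5
tool_pos: [0.5249, 0.1554, 0.0317]
orientation: [3.141, 0.0, -0.222]
wrist_force: [-0.7, -0.2, -3.9]
finger_gap: 0.0113
gripper_force: 59.6
```

Emit:
carry_out(plan=[[[0,0,0,0.04,0],[0,0,0,0.04,0],[0,0,0,0,0],[0,0,0,0,0]]])

```text
t: 11.0
tool_pos: [0.5249, 0.1554, 0.0315]
orientation: [-3.142, -0.0, -0.222]
wrist_force: [-2.1, -0.6, 6.4]
finger_gap: 0.0113
gripper_force: 61.1
```

Emit:
carry_out(plan=[[[0,0,-0.1,0,0],[0,0,-0.1,0,0],[0,0,-0.1,0,0],[0,0,0,0,0]]])

```text
t: 11.5
tool_pos: [0.5257, 0.1579, 0.0315]
orientation: [3.141, -0.001, -0.222]
wrist_force: [-1.3, -5.2, 5.5]
finger_gap: 0.0108
gripper_force: 61.1
```

Emit:
carry_out(plan=[[[0,0,-0.1,0,0],[0,0,-0.1,0,0],[0,0,-0.1,0,0],[0,0,0,0,0]]])

```text
t: 12.0
tool_pos: [0.5262, 0.1606, 0.0315]
orientation: [3.141, -0.0, -0.222]
wrist_force: [-1.4, -8.3, 5.6]
finger_gap: 0.011
gripper_force: 61.2
```

Emit:
carry_out(plan=[[[0,0,-0.1,0,0],[0,0,-0.1,0,0],[0,0,-0.1,0,0],[0,0,-0.1,0,0],[0,0,0,0,0]]])

```text
t: 12.62
tool_pos: [0.5269, 0.1647, 0.0315]
orientation: [3.141, -0.0, -0.222]
wrist_force: [-3.0, -4.6, 6.6]
finger_gap: 0.0114
gripper_force: 61.2
```

Emit:
carry_out(plan=[[[0,0,-0.1,0,0],[0,0,-0.1,0,0],[0,0,-0.1,0,0],[0,0,-0.1,0,0],[0,0,-0.1,0,0],[0,0,0,0,0]]])

```text
t: 13.38
tool_pos: [0.528, 0.1696, 0.0315]
orientation: [3.141, -0.0, -0.222]
wrist_force: [-3.1, -5.4, 6.6]
finger_gap: 0.0116
gripper_force: 61.2
```

Emit:
carry_out(plan=[[[0,0,-0.1,0,0],[0,0,-0.1,0,0],[0,0,-0.1,0,0],[0,0,-0.1,0,0],[0,0,0,0,0]]])

```text
t: 14.0
tool_pos: [0.5289, 0.1736, 0.0315]
orientation: [3.141, -0.0, -0.222]
wrist_force: [-3.9, -3.1, 6.9]
finger_gap: 0.0112
gripper_force: 61.2
```

Emit:
carry_out(plan=[[[0,0,-0.05,0,0],[0,0,-0.05,0,0],[0,0,0,0,0]]])

```text
t: 14.38
tool_pos: [0.5291, 0.1745, 0.0315]
orientation: [3.141, -0.0, -0.222]
wrist_force: [-2.6, -4.7, 5.4]
finger_gap: 0.0113
gripper_force: 61.3
```

Emit:
carry_out(plan=[[[0,0,-0.05,0,0],[0,0,-0.05,0,0],[0,0,0,0,0]]])

```text
t: 14.75
tool_pos: [0.5293, 0.1753, 0.0315]
orientation: [3.141, 0.0, -0.222]
wrist_force: [-4.1, -6.4, 7.3]
finger_gap: 0.0111
gripper_force: 61.4
```

Emit:
carry_out(plan=[[[0,0,-0.05,0,0],[0,0,0,0,0]]])

```text
t: 15.0
tool_pos: [0.5293, 0.1757, 0.0315]
orientation: [3.141, 0.0, -0.222]
wrist_force: [-4.0, -7.8, 7.7]
finger_gap: 0.0111
gripper_force: 61.4
```

Emit:
carry_out(plan=[[[0,0,-0.05,0,0],[0,0,0,0,0]]])

```text
t: 15.25
tool_pos: [0.5293, 0.176, 0.0315]
orientation: [3.14, 0.001, -0.222]
wrist_force: [-4.3, -9.1, 7.7]
finger_gap: 0.0112
gripper_force: 61.5
```

Emit:
carry_out(plan=[[[0,0,-0.05,0,0],[0,0,0,0,0],[0,0,0,0,0]]])

```text
t: 15.62
tool_pos: [0.5292, 0.1762, 0.0315]
orientation: [3.14, 0.001, -0.222]
wrist_force: [-5.0, -12.5, 8.8]
finger_gap: 0.0111
gripper_force: 61.6
```

Emit:
carry_out(plan=[[[0,0,-0.05,0,0],[0,0,0,0,0],[0,0,0,0,0]]])

```text
t: 16.0
tool_pos: [0.5292, 0.1763, 0.0315]
orientation: [3.14, 0.001, -0.222]
wrist_force: [-4.7, -14.3, 9.5]
finger_gap: 0.0115
gripper_force: 61.9
```

Emit:
carry_out(plan=[[[0,0,-0.05,0,0],[0,0,0,0,0],[0,0,0,0,0]]])

```text
t: 16.38
tool_pos: [0.5292, 0.1765, 0.0315]
orientation: [3.139, 0.002, -0.222]
wrist_force: [-5.6, -17.9, 11.7]
finger_gap: 0.0112
gripper_force: 62.1
```

Run:
```python
from h import *
s=snap('scene','scene3.png')[:,:,::-1]
print(read_state()['tool_pos'],read_state()['wrist_force'])
f=lambda im,x,y:cv2.resize(im[y:y+40,x:x+57],(800,560),interpolation=cv2.INTER_CUBIC)
cv2.imwrite('pics/z3.png',f(s,240,150))
```

```text
[0.52918351 0.17648492 0.03150446] [ -6.70578738 -18.00403892  10.28802506]
```

View pics/z3.png

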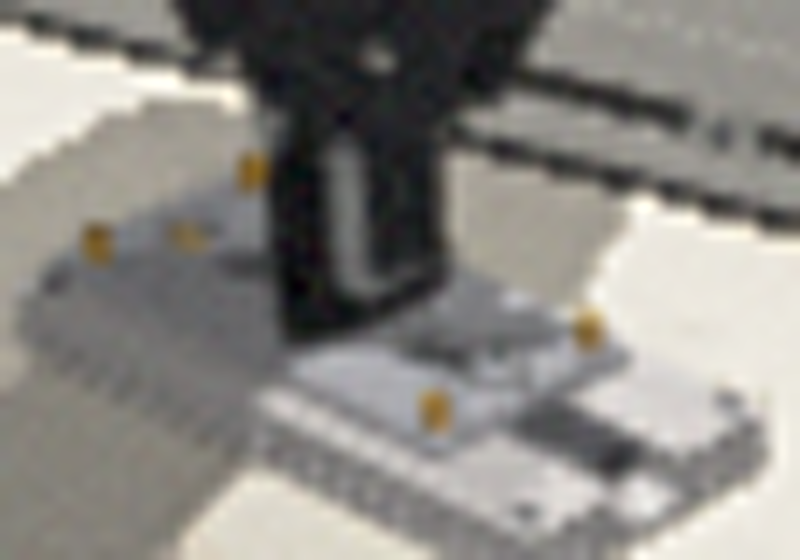

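Brass shows in the plate's round hole at crop (190,237) and the plate lies flat, at the stop. Next I'll ease off the push and the downward pressure.

Emit:
carry_out(plan=[[[0,0,0.07,0,0],[0,0,0.07,-0.03,0],[0,0,0,0,0],[0,0,0,0,0]]])

```text
t: 16.92
tool_pos: [0.5292, 0.1763, 0.0315]
orientation: [3.141, 0.001, -0.222]
wrist_force: [-3.8, -7.2, 4.2]
finger_gap: 0.0112
gripper_force: 61.0
```

Emit:
carry_out(plan=[[[0,0,0.05,0,0],[0,0,0.05,0,0],[0,0,0,0,0],[0,0,0,0,0]]])

```text
t: 17.42
tool_pos: [0.5292, 0.1762, 0.0315]
orientation: [3.141, 0.0, -0.222]
wrist_force: [-5.1, 0.2, 4.8]
finger_gap: 0.011
gripper_force: 61.2
```

Emit:
carry_out(plan=[[[0,-0.04,0.03,0,0],[0,0,0.03,0,0],[0,0,0,0,0],[0,0,0,0,0]]])

```text
t: 17.92
tool_pos: [0.5292, 0.176, 0.0315]
orientation: [-3.141, -0.001, -0.222]
wrist_force: [-3.2, 5.4, 5.4]
finger_gap: 0.011
gripper_force: 61.1
```

Emit:
carry_out(plan=[[[0,0,-0.06,0,0],[0,0,-0.04,-0.02,0],[0,0,0,0,0],[0,0,0,0,0]]])

```text
t: 18.42
tool_pos: [0.5292, 0.1762, 0.0315]
orientation: [3.141, 0.0, -0.222]
wrist_force: [-3.7, -4.6, 4.2]
finger_gap: 0.0114
gripper_force: 61.1
```

Emit:
carry_out(plan=[[[0.3,0,0,0,0],[0.6,0,0,0,0],[1,0,0,0,0],[1,0,0,0,0],[1,0,0,0,0],[1,0,0,0,0],[1,0,0,0,0],[1,0,0,0,0]]])

```text
t: 19.42
tool_pos: [0.5292, 0.1765, 0.0315]
orientation: [3.142, -0.0, -0.222]
wrist_force: [0.3, -0.3, 0.2]
finger_gap: 0.0855
gripper_force: 0.0
```

Emit:
carry_out(plan=[[[1,0,0,-1,0],[1,0,0,-3,0],[1,0,0,-5,0],[1,0,0,-5,0],[1,0,5,0,0],[1,0,5,0,0],[1,0,5,0,0],[1,0,5,0,0],[1,0,5,0,0],[1,0,5,0,0],[1,0,0,0,0],[1,0,0,0,0]]])

```text
t: 20.92
tool_pos: [0.4631, -0.116, 0.1719]
orientation: [-3.142, -0.0, -0.223]
wrist_force: [0.2, -0.6, -0.2]
finger_gap: 0.0856
gripper_force: 0.0
```

Run:
```python
from h import *
t=snap('top','top4.png')[:,:,::-1]; s=snap('scene','scene4.png')[:,:,::-1]
f=lambda im,x,y:cv2.resize(im[y:y+40,x:x+57],(560,392)[:2],interpolation=cv2.INTER_CUBIC)[:, :]
g=lambda im,x,y:cv2.resize(im[y:y+40,x:x+57],(399,280),interpolation=cv2.INTER_CUBIC)
cv2.imwrite('pics/z4.png',np.hstack([g(t,240,184),g(s,240,150)]))
```

```text
(no output)
```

View pics/z4.png

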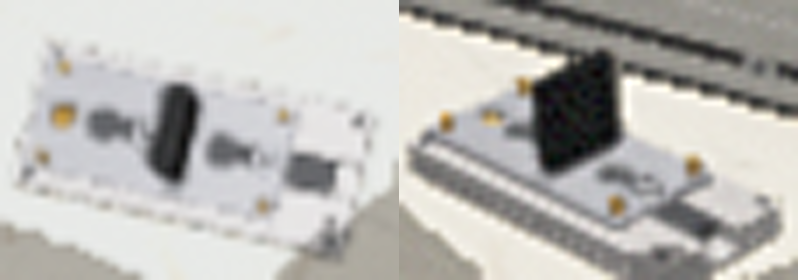

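The plate lies on the base with the slots under both heads, and the brass plunger fills the round hole in the top view at crop (62,116). As a quick numeric check, I'll compare the brass blob with its raised appearance at the start.

Run:
```python
import cv2,numpy as np
for n in('top0','top4'):
    a=cv2.imread(f'pics/{n}.png').astype(float)[196:206,244:255]
    w=np.clip(a[...,2]-a[...,0]-30,0,None); y,x=np.mgrid[196:206,244:255]
    print(n,w.sum().round(),(w*x).sum()/w.sum(),(w*y).sum()/w.sum(),a[w>60].max(0) if (w>60).any() else 0)
    print(w.round().astype(int)[1:9,1:9])
```

```text
top0 542.0 248.3671586715867 200.39667896678966 [ 75. 152. 191.]
[[ 0  0  0  0  0  0  0  0]
 [ 0  0  0  0  0  0  0  0]
 [ 0  0  0 36 34  1  0  0]
 [ 0  0 35 84 83 30  0  0]
 [ 0  0 33 87 69  3  0  0]
 [ 0  0  0 34 13  0  0  0]
 [ 0  0  0  0  0  0  0  0]
 [ 0  0  0  0  0  0  0  0]]
top4 398.0 248.54522613065328 200.13819095477388 [100. 163. 195.]
[[ 0  0  0  0  0  0  0  0]
 [ 0  0  0  0  0  0  0  0]
 [ 0  0  0 29 39  0  0  0]
 [ 0  0 13 85 83 26  0  0]
 [ 0  0  1 65 57  0  0  0]
 [ 0  0  0  0  0  0  0  0]
 [ 0  0  0  0  0  0  0  0]
 [ 0  0  0  0  0  0  0  0]]
```

The blob has shifted by (+0.2,-0.3) px and lost its left and bottom edge. With the sideways force I felt earlier, this suggests the plate sits slightly to -y at the stop, so the plunger may not be fully up. There is plenty of time to grasp again and centre it.

Emit:
carry_out(plan=[[[1,0,-5,0,0],[1,0,-5,0,0],[1,0,-5,0,0],[1,0,-5,0,0],[1,0,-5,0,0],[1,0,-5,0,0],[1,0,0,0,0],[1,0,0,5,0],[1,0,0,5,0],[1,0,0,3,0],[1,0,0,0,0],[1,0,0,0,0]]])

```text
t: 22.52
tool_pos: [0.5296, 0.1767, 0.0426]
orientation: [-3.141, -0.001, -0.222]
wrist_force: [0.9, 0.3, 0.2]
finger_gap: 0.085
gripper_force: 0.0
```

Emit:
carry_out(plan=[[[1,0,0,0.8,0],[1,0,0,0,0],[1,0,0,0,0],[0,0,0,0,0],[0,0,0,0,0],[0,0,0,0,0],[0,0,0,0,0],[0,0,0,0,0],[0,0,0,0,0],[0,0,0,0,0],[0,0,0,0,0],[0,0,0,0,0]]])

```text
t: 24.02
tool_pos: [0.5292, 0.1764, 0.0336]
orientation: [3.141, -0.0, -0.222]
wrist_force: [-2.9, -1.9, 5.2]
finger_gap: 0.0112
gripper_force: 59.3
```

Emit:
carry_out(plan=[[[0,-0.05,-0.05,-0.02,0],[0,-0.03,0,0,0],[0,0,0,0,0],[0,0,0,0,0]]])

```text
t: 24.52
tool_pos: [0.5289, 0.1767, 0.0336]
orientation: [3.141, -0.001, -0.222]
wrist_force: [0.9, -5.3, 2.2]
finger_gap: 0.0113
gripper_force: 58.9
```

Emit:
carry_out(plan=[[[0,-0.03,0,0,0],[0,-0.02,-0.03,0,0],[0,0,0,0,0],[0,0,0,0,0]]])

```text
t: 25.02
tool_pos: [0.5288, 0.1769, 0.0337]
orientation: [3.141, -0.001, -0.222]
wrist_force: [2.4, -8.5, 2.0]
finger_gap: 0.011
gripper_force: 59.1
```

Emit:
carry_out(plan=[[[0,-0.02,-0.05,0,0],[0,-0.02,-0.04,0,0],[0,0,0,0,0],[0,0,0,0,0]]])

```text
t: 25.52
tool_pos: [0.5287, 0.1771, 0.0337]
orientation: [3.141, -0.001, -0.222]
wrist_force: [2.7, -16.5, 3.0]
finger_gap: 0.0112
gripper_force: 59.4
```

Emit:
carry_out(plan=[[[0,-0.04,-0.03,0,0],[0,-0.03,0,0,0],[0,0,0,0,0],[0,0,0,0,0]]])

```text
t: 26.02
tool_pos: [0.5285, 0.1772, 0.0337]
orientation: [3.141, -0.002, -0.222]
wrist_force: [5.0, -18.5, 1.3]
finger_gap: 0.0111
gripper_force: 59.2
```

Emit:
carry_out(plan=[[[0,0.05,0.05,0,0],[0,0.03,0.05,0,0],[0,0,0,0,0],[0,0,0,0,0]]])

```text
t: 26.52
tool_pos: [0.5286, 0.177, 0.0337]
orientation: [3.141, -0.001, -0.222]
wrist_force: [3.9, -9.2, 2.3]
finger_gap: 0.011
gripper_force: 59.3
```

Emit:
carry_out(plan=[[[0,0.04,0.05,0,0],[0,0.03,0.05,0,0],[0,0,0,0,0],[0,0,0,0,0]]])

```text
t: 27.02
tool_pos: [0.5286, 0.1768, 0.0336]
orientation: [-3.141, -0.001, -0.222]
wrist_force: [2.1, -0.8, -0.4]
finger_gap: 0.0109
gripper_force: 59.2
```

Emit:
carry_out(plan=[[[0,0,0.05,0,0],[0,0,0.05,0,0],[0,0,0,0,0],[0,0,0,0,0]]])

```text
t: 27.52
tool_pos: [0.528, 0.1758, 0.0336]
orientation: [3.141, 0.0, -0.222]
wrist_force: [0.6, 3.2, -1.6]
finger_gap: 0.011
gripper_force: 59.2
```

Emit:
carry_out(plan=[[[0,0,0.05,0,0],[0,0,0.03,0,0],[0,0,0,0,0],[0,0,0,0,0]]])

```text
t: 28.02
tool_pos: [0.528, 0.175, 0.0337]
orientation: [-3.142, -0.0, -0.222]
wrist_force: [0.1, 4.6, -0.8]
finger_gap: 0.0112
gripper_force: 59.2
```

The plate slides back with under 5 N, so it was not latched. I'll push forward again while searching sideways towards +y.

Emit:
carry_out(plan=[[[0,-0.03,-0.05,0,0],[0,0,-0.05,0,0],[0,0,-0.05,0,0],[0,0,0,0,0]]])

```text
t: 28.52
tool_pos: [0.5278, 0.1762, 0.0336]
orientation: [3.141, 0.0, -0.222]
wrist_force: [-0.2, -2.4, -0.3]
finger_gap: 0.011
gripper_force: 59.4
```

Emit:
carry_out(plan=[[[0,0,-0.05,0,0],[0,0,-0.04,0,0],[0,0,0,0,0]]])

```text
t: 28.9
tool_pos: [0.528, 0.177, 0.0336]
orientation: [3.141, 0.001, -0.222]
wrist_force: [0.3, -5.3, 0.8]
finger_gap: 0.0114
gripper_force: 59.5
```

Emit:
carry_out(plan=[[[0,0,-0.04,0,0],[0,0,0,0,0],[0,0,0,0,0]]])

```text
t: 29.28
tool_pos: [0.5279, 0.1771, 0.0336]
orientation: [3.141, 0.001, -0.222]
wrist_force: [-1.1, -8.3, 2.4]
finger_gap: 0.0112
gripper_force: 59.7
```

Emit:
carry_out(plan=[[[0,0,-0.05,0,0],[0,0,0,0,0],[0,0,0.05,0,0],[0,0,0.05,0,0],[0,0,0.05,0,0],[0,0,0,0,0],[0,0,0,0,0]]])

```text
t: 30.15
tool_pos: [0.528, 0.1769, 0.0336]
orientation: [-3.142, 0.0, -0.222]
wrist_force: [-1.5, 0.8, 0.2]
finger_gap: 0.0111
gripper_force: 59.4
```

Emit:
carry_out(plan=[[[0,0,0.05,0,0],[0,0,0.02,0,0],[0,0,0,0,0],[0,0,0,0,0]]])

```text
t: 30.65
tool_pos: [0.5279, 0.176, 0.0336]
orientation: [3.142, -0.0, -0.222]
wrist_force: [0.7, 0.2, -3.0]
finger_gap: 0.0112
gripper_force: 59.1
```

Emit:
carry_out(plan=[[[0,0,0.04,0,0],[0,0,0.03,0,0],[0,0,0,0,0],[0,0,0,0,0]]])

```text
t: 31.15
tool_pos: [0.5278, 0.1754, 0.0337]
orientation: [-3.142, -0.0, -0.222]
wrist_force: [0.8, 2.2, -1.7]
finger_gap: 0.0112
gripper_force: 59.1
```

```bash
cat > blob.py <<'E'
import cv2,numpy as np,sys
for n in sys.argv[1:]:
    x0,y0,W,H=(248,162,14,9) if 'scene' in n else (244,196,11,10)
    a=cv2.imread(f'pics/{n}.png').astype(float)[y0:y0+H,x0:x0+W]
    w=np.clip((a[...,2]-a[...,0])/a.max(2)-.25,0,None)*100; y,x=np.mgrid[y0:y0+H,x0:x0+W]
    print(n,w.sum().round(),((w*x).sum()/w.sum()).round(2),((w*y).sum()/w.sum()).round(2)); print(w.round().astype(int))
E
python3 blob.py scene2 scene3 scene4 top0 top4
python3 -c "
from h import *
print(proj('scene',[[.5423,.2331,.020],[.5423,.2331,.016]]),proj('top',[[.5423,.2331,.020],[.5423,.2331,.016]]))"
```

```text
scene2 264.0 252.71 167.1
[[ 0  0  0  0  0  0  0  0  0  0  0  0  0  0]
 [ 0  0  0  0  0  0  0  0  0  0  0  0  0  0]
 [ 0  0  0  0  0  0  0  0  0  0  0  0  0  0]
 [ 0  0  0  0  0  0  0  0  0  0  0  0  0  0]
 [ 0  0  0  0 22 17  0  0  0  0  0  0  0  0]
 [ 0  0  0 16 50 51 41  0  0  0  0  0  0  0]
 [ 0  0  0  0 29 24 14  0  0  0  0  0  0  0]
 [ 0  0  0  0  0  0  0  0  0  0  0  0  0  0]
 [ 0  0  0  0  0  0  0  0  0  0  0  0  0  0]]
scene3 142.0 256.75 162.98
[[ 0  0  0  0  0  0  0  0  0 38 48 13  0  0]
 [ 0  0  0  0  0  0  0  0  0 11  4  0  0  1]
 [ 0  0  0  0  0  0  0  0  0  0  0  0  0  0]
 [ 0  0  0  0  0  0  0  0  0  0  0  0  0  0]
 [ 0  0  0  0  6 10  0  0  0  0  0  0  0  0]
 [ 0  0  0  0  0 11  1  0  0  0  0  0  0  0]
 [ 0  0  0  0  0  0  0  0  0  0  0  0  0  0]
 [ 0  0  0  0  0  0  0  0  0  0  0  0  0  0]
 [ 0  0  0  0  0  0  0  0  0  0  0  0  0  0]]
scene4 97.0 255.36 163.91
[[ 0  0  0  0  0  0  0  0  0 27 24  3  0  0]
 [ 0  0  0  0  0  0  0  0  0  0  0  0  0  0]
 [ 0  0  0  0  0  0  0  0  0  0  0  0  0  0]
 [ 0  0  0  0  0  0  0  0  0  0  0  0  0  0]
 [ 0  0  0  0 13 14  0  0  0 
[... 385 characters left out ...]
 16  0  0  0  0]
 [ 0  0  0 18 36 32  1  0  0  0  0]
 [ 0  0  0  0 19  6  0  0  0  0  0]
 [ 0  0  0  0  0  0  0  0  0  0  0]
 [ 0  0  0  0  0  0  0  0  0  0  0]
 [ 0  0  0  0  0  0  0  0  0  0  0]]
top4 167.0 248.6 200.05
[[ 0  0  0  0  0  0  0  0  0  0  0]
 [ 0  0  0  0  0  0  0  0  0  0  0]
 [ 0  0  0  0  0  0  0  0  0  0  0]
 [ 0  0  0  0 14 23  0  0  0  0  0]
 [ 0  0  0  1 36 38 10  0  0  0  0]
 [ 0  0  0  0 24 21  0  0  0  0  0]
 [ 0  0  0  0  0  0  0  0  0  0  0]
 [ 0  0  0  0  0  0  0  0  0  0  0]
 [ 0  0  0  0  0  0  0  0  0  0  0]
 [ 0  0  0  0  0  0  0  0  0  0  0]]
[[251.99135039 165.80329938]
 [252.10640525 166.94031479]] [[248.38556259 200.24002423]
 [248.56023893 200.41229073]]
```

The oblique view shows only a sliver of brass (42 against 264 raised), so the plunger was still down. That view stays visible while the plate is gripped, so I'll use it during the sideways search.

Emit:
carry_out(plan=[[[0,0,-0.05,0,0],[0,0,-0.05,0,0],[0,0,-0.05,0,0],[0,0,-0.05,0,0],[0,0,-0.04,0,0],[0,0,0,0,0],[0,0,0,0,0]]])

```text
t: 32.02
tool_pos: [0.528, 0.1771, 0.0336]
orientation: [3.141, 0.001, -0.222]
wrist_force: [-0.8, -7.1, -1.1]
finger_gap: 0.0111
gripper_force: 59.6
```

```bash
python3 -c "
from h import *
snap('scene','scene5.png')"; python3 blob.py scene5 | sed -n '1p;5,9p'
```

```text
scene5 188.0 256.51 163.86
 [ 0  0  0  0  0  0  0  0  0  0  0  0  0 17]
 [ 0  0  0  0 12  8  0  0  0  0  0  0  0  0]
 [ 0  0  0  0 20  9  0  0  0  0  0  0  0 10]
 [ 0  0  0  0  0  0  0  0  0  0  0  0  0  0]
 [ 0  0  0  0  0  0  0  0  0  0  0  0  0  0]
```

Emit:
carry_out(plan=[[[0,0,0.1,0,0],[0,0,0.1,0,0],[0,0,0.1,0,0],[0,0,0,0,0],[0,0,0,0,0]]])

```text
t: 32.7
tool_pos: [0.5278, 0.1749, 0.0338]
orientation: [-3.141, -0.001, -0.222]
wrist_force: [0.2, 2.1, -2.6]
finger_gap: 0.011
gripper_force: 59.2
```

```bash
python3 -c "
from h import *
snap('scene','scene6.png')
a=cv2.imread('pics/scene6.png');b=cv2.imread('pics/scene5.png');c=cv2.imread('pics/scene4.png')
f=lambda im:cv2.resize(im[158:176,243:267],(264*1,198),interpolation=cv2.INTER_CUBIC)
cv2.imwrite('pics/z6.png',np.hstack([f(c),f(b),f(a)]))
"; python3 blob.py scene6 | sed -n '1p;5,9p'
```

```text
scene6 215.0 256.32 164.33
 [ 0  0  0  0  0  0  0  0  0  0  0  0  0  0]
 [ 0  0  0  0 14 11  0  0  0  0  0  0  0  0]
 [ 0  0  0  0 23 21  0  0  0  0  0  0  0  0]
 [ 0  0  0  0  0  0  0  0  0  0  0  0  0  0]
 [ 0  0  0  0  0  0  0  0  0  0  0  0  0 19]
```

View pics/z6.png

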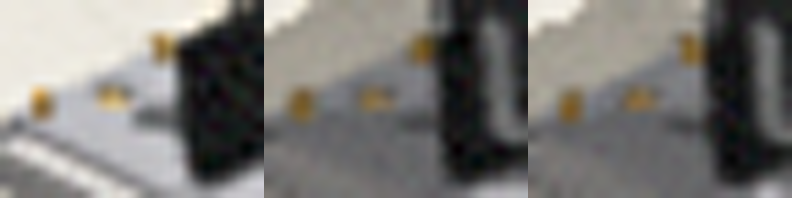

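Run:
```python
import cv2,numpy as np
for n,x0,y0,W,H in(('top0',243,195,12,11),('top4',243,195,12,11),('scene2',248,163,10,9),('scene4',248,163,9,8),('scene5',249,163,9,8),('scene6',249,163,9,8)):
    a=cv2.imread(f'pics/{n}.png').astype(float)[y0:y0+H,x0:x0+W]
    d=a[...,2]-a[...,0]; d=d-np.median(np.r_[d[0],d[-1],d[:,0],d[:,-1]]); d[d<6]=0
    y,x=np.mgrid[y0:y0+H,x0:x0+W]; print(n,d.sum().round(),((d*x).sum()/d.sum()).round(2),((d*y).sum()/d.sum()).round(2)); print(d.round().astype(int)[2:8])
```

```text
top0 968.0 248.4 200.35
[[  0   0   0   0   0   0   0   0   0   0   0   0]
 [  0   0   0   0   0  12   7   0   0   0   0   0]
 [  0   0   0   0  21  64  62  29   0   0   0   0]
 [  0   0   0   0  63 112 111  58   0   0   0   0]
 [  0   0   0   0  61 115  97  31   0   0   0   0]
 [  0   0   0   0  22  62  41   0   0   0   0   0]]
top4 1043.0 247.92 200.37
[[  0   6   0   0   0   0   0   0   0   0   0   0]
 [  6   6   0   0   0   9   6   0   0   0   0   0]
 [  6   0   0   0  14  64  74  34   0   0   0   0]
 [  6   8   0   0  48 120 118  61   8   0   0   0]
 [  6   0   0   0  36 100  92  27   0   0   0   0]
 [  0   0   0   0   6  32  32   7   0   0   0   0]]
scene2 773.0 251.97 166.31
[[ 13  12  11  10   0   0   0   0   0   0]
 [ 10  10   0   7  45  41   8   0   0   0]
 [  0   0   0  35 101 103  77   0   0   0]
 [  0   0   0  19  59  47  33   0   0   0]
 [  0   0   0   0   0   0   0   0   0   0]
 [  0   0   0   0   0   0   0   0   0   0]]
scene4 545.0 251.83 165.5
[[13 10 10  0  6  0  0  0  0]
 [ 0  0  0  0 60 68 20  0  0]
 [ 0  0  0 10 64 75 44  0  0]
 [ 0  0  0  0  0  0  0  0  0]
 [ 0  0  0  0  0  0  0  0  0]
 [ 0  0  0  0  0  0  0  0  0]]
scene5 467.0 252.81 165.11
[[ 0  0  0  0  0  0  0  0  0]
 [ 0  0  9 45 40  9  0  0  0]
 [ 0  0 13 61 47 31  0  0  0]
 [ 0  0  0  6  0  0  0  0  0]
 [ 0  0  0  0  0  0  0  0  0]
 [ 0  0  0  0  0  0  0  0  0]]
scene6 520.0 252.52 165.2
[[14  6  0  0  0  0  0  0  0]
 [ 0  0  6 46 48 16  0  0  0]
 [ 0  0 14 64 64 32  0  0  0]
 [ 0  0  0  0  0  0  0  0  0]
 [ 0  0  0  0  0  0  0  0  0]
 [ 0  0  0  0  0  0  0  0  0]]
```

Emit:
carry_out(plan=[[[0,0,0.05,0,0],[0,0,0.05,0,0],[0,0,0,0,0]]])

```text
t: 33.12
tool_pos: [0.5275, 0.1738, 0.0337]
orientation: [-3.142, -0.0, -0.222]
wrist_force: [1.1, 4.2, -0.1]
finger_gap: 0.011
gripper_force: 59.4
```

Emit:
carry_out(plan=[[[0,0,0.05,0,0],[0,0,0.05,0,0],[0,0,0,0,0]]])

```text
t: 33.5
tool_pos: [0.5273, 0.1729, 0.0338]
orientation: [-3.141, -0.0, -0.222]
wrist_force: [1.3, 3.7, -0.2]
finger_gap: 0.0112
gripper_force: 59.4
```

Emit:
carry_out(plan=[[[0,0,0.05,0,0],[0,0,0.05,0,0],[0,0,0,0,0]]])

```text
t: 33.88
tool_pos: [0.5271, 0.1719, 0.0338]
orientation: [-3.141, -0.0, -0.222]
wrist_force: [2.5, 4.2, -0.3]
finger_gap: 0.0109
gripper_force: 59.5
```

```bash
python3 -c "
from h import *
snap('scene','scene7.png')
y0,x0=163,249
for n in '567':
    a=cv2.imread(f'pics/scene{n}.png').astype(float)[y0:y0+9,x0:x0+9]; d=a[...,2]-a[...,0]; d-=np.median(np.r_[d[0],d[-1]]); print(d.round().astype(int)[1:7])
"
```

```text
[[ 11  12   2  -1  -8  -6  -6  -8  -6]
 [  0  -5 -11  -1   0  -6  -5  -8  -6]
 [ -9  -9   5  41  36   5  -3  -7  -7]
 [ -8  -8   9  57  43  27  -5  -9  -8]
 [ -8  -9  -5   2  -2  -2  -8  -7  -5]
 [ -5  -6  -5  -4  -4  -6  -6  -4  -7]]
[[15 15 11  6 -6 -5 -8 -5 -4]
 [11  4 -5  2  3 -4 -1 -4 -6]
 [-5 -7  4 43 45 14 -4 -8 -6]
 [-8 -6 12 62 61 29  0 -3 -2]
 [-8 -3 -2  2 -4 -2 -4 -3 -3]
 [-4 -1 -6 -4 -6 -2  0 -6 -1]]
[[ 14  16   8   8   0  -2 -10 -10   0]
 [ 12  12   0  -4  -8  -4  -4  -8  -6]
 [  2  -8  -8   0  10  -2  -6  -6  -4]
 [ -6  -4  -2  30  74  22  -8  -4  -4]
 [ -8  -4  -6  -4   2  -2  -6  -4  -6]
 [ -4  -4  -6  -6  -4  -6  -6  -2  -4]]
```

At 5 mm back the brass fills only image row 167 (pressed). At the stop it also fills row 166, so the plunger does rise there and the detent is just soft. I'll push home again, release, and compare.

Emit:
carry_out(plan=[[[0,0.03,-0.1,0,0],[0,0,-0.1,0,0],[0,0,-0.1,0,0],[0,0,-0.1,0,0],[0,0,-0.1,0,0],[0,0,-0.05,0,0],[0,0,-0.05,0,0],[0,0,-0.03,0,0],[0,0,0,0,0],[0,0,0,0,0]]])

```text
t: 35.17
tool_pos: [0.5283, 0.1771, 0.0336]
orientation: [3.14, 0.001, -0.222]
wrist_force: [-1.2, -10.0, 1.6]
finger_gap: 0.0108
gripper_force: 60.1
```

Emit:
carry_out(plan=[[[0,0,-0.04,0,0],[0,0,-0.04,0,0],[0,0,0,0,0],[0,0,0,0,0]]])

```text
t: 35.67
tool_pos: [0.5283, 0.1772, 0.0336]
orientation: [3.14, 0.001, -0.222]
wrist_force: [-2.1, -16.9, 3.6]
finger_gap: 0.0113
gripper_force: 60.4
```

Emit:
carry_out(plan=[[[0,0,0.05,0,0],[0,0,0.04,0,0],[0,0,0,0,0],[0,0,0,0,0]]])

```text
t: 36.17
tool_pos: [0.5283, 0.1771, 0.0336]
orientation: [3.141, 0.001, -0.222]
wrist_force: [-1.7, -9.3, 1.7]
finger_gap: 0.011
gripper_force: 60.0
```

Emit:
carry_out(plan=[[[0.3,0,0,0,0],[0.6,0,0,0,0],[1,0,0,0,0],[1,0,0,0,0],[1,0,0,0,0],[1,0,0,-1,0],[1,0,0,-3,0],[1,0,0,-5,0],[1,0,0,-5,0],[1,0,5,0,0],[1,0,5,0,0],[1,0,5,0,0]]])

```text
t: 37.67
tool_pos: [0.4951, 0.0303, 0.1746]
orientation: [-3.142, -0.001, -0.222]
wrist_force: [1.0, -0.7, 0.6]
finger_gap: 0.0854
gripper_force: 0.0
```

Emit:
carry_out(plan=[[[1,0,5,0,0],[1,0,5,0,0],[1,0,5,0,0],[1,0,0,0,0],[1,0,0,0,0]]])

```text
t: 38.3
tool_pos: [0.4625, -0.1146, 0.1741]
orientation: [-3.142, -0.0, -0.223]
wrist_force: [0.5, 0.9, 0.1]
finger_gap: 0.0856
gripper_force: 0.0
```

```bash
python3 -c "
from h import *
snap('scene','scene8.png'); snap('top','top8.png')
y0,x0=163,249
for n in '48':
    a=cv2.imread(f'pics/scene{n}.png').astype(float)[y0:y0+9,x0:x0+9]; d=a[...,2]-a[...,0]; d-=np.median(np.r_[d[0],d[-1]]); print(d.round().astype(int)[2:6])
for n in '048':
    a=cv2.imread(f'pics/top{n}.png').astype(float)[195:206,243:255]; d=a[...,2]-a[...,0]; d-=np.median(np.r_[d[0],d[-1]]); print(d.round().astype(int)[3:8,3:9])
"
```

```text
[[ 9  9 -2  5  4 -4 -5 -2 -4]
 [-3 -2  4 59 67 19 -3 -3 -1]
 [-5 -5  9 63 74 43  1 -4 -2]
 [-4 -3 -4 -4 -1 -3 -3 -3 -1]]
[[ 8 -4 -4  4  0 -8 -2 -2 -4]
 [-6 -6 10 62 66 14 -4 -6 -6]
 [-6 -4 10 64 72 40 -2 -4  0]
 [-4 -4 -2 -2  0 -4 -6 -4 -2]]
[[ -5  -5  12   7  -1   0]
 [ -7  21  64  62  29   2]
 [ -9  63 112 111  58   5]
 [ -7  61 115  97  31  -3]
 [ -3  22  62  41   4  -7]]
[[ -1  -1   9   6   2   0]
 [ -2  14  64  74  34   2]
 [ -2  48 120 118  61   8]
 [ -1  36 100  92  27   2]
 [ -1   6  32  32   7  -1]]
[[  0   0   6   6   2   0]
 [  0  16  62  66  20   4]
 [  0  56 120 120  46   6]
 [  2  52 120  94  24   2]
 [  0  16  42  34   6   0]]
```

```bash
python3 -c "
from workcell import *
print(finish_job())"
```

```text
the job is handed in; nothing more can be done
None
```

I slid the plate home to the hard stop under both screw heads, released it and handed the job in at about 38 s; the camera images indicate the plunger is up in its hole, but the pull test found no firm latch, and the hand-in returned no verdict.

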